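# Set the spray-air regulator and lock it

## Task

The pressure on the bench air box is backed off: turn its round black regulator knob clockwise until the white pointer line stands on the set-mark of the scale (the one long thick tick with the triangle behind it, 4 bar). Then slide the forked steel lock plate all the way home over the knob's toothed skirt, so that the setting cannot shift, and leave the tools and the bucket on the bench where they lie.

Things in the scene. Friction and masses are not known exactly. Their poses are not given: they have to be found in the camera images.
- airbox: Fixed compressed-air box, grey steel case, aluminium top panel, 250 (x) by 230 mm (y); panel 90 mm above the bench. Origin: centre of its underside. x = from its front (robot side) to its back, y = to its left, z up. Couplings and a filter bowl on its sides stay below the panel. Knob axis at x +45, y +45 mm; the lock runs in two rails (9 mm high) in front of it.
- gauge (a point): Centre of the round pressure gauge on the panel, 80 mm across, 9 mm high, at box x +55, y -62 mm. Its needle follows the knob.
- knob (a joint): Regulator knob, hinge about its upright axis, rad: 0 = backed off (0 bar), grows CLOCKWISE seen from above, 0.5236 a bar, end stop 5.236; set-mark (4 bar) at 2.094. Starts at 0.7 to 1.5. Friction 0.06 N m, stays where left. Seen from above, its pointer stands 150 degrees anticlockwise of the box's x axis at 0, and 30 degrees anticlockwise of it at the set-mark.
- knob_grip (a point): On the knob's axis at the height to grip, 38 mm above the panel. Black plastic: round grip, 44 mm diameter, 13 to 58 mm above the panel, over a toothed skirt of 63 mm diameter (24 teeth, 15 degrees apart), skirt top 13 mm above the panel. A white pointer line runs from the middle of the top to the edge, down the side and out over the skirt.
- set_mark (a point): The set-mark on the white scale plate (100 mm across) round the knob, 46 mm from its axis: the one long thick tick (13 mm), with a riveted steel triangle behind it that points at the knob. The other ten ticks are short and thin, 30 degrees apart, 0 to 10 bar clockwise; the set-mark is the fifth, 4 bar.
- lock (a joint): Lock plate, slide along box +x towards the knob, m: 0 = fully open (robot side), 0.055 = home at its end stop. Starts at 0 to 0.008. 2.5 N of friction, stays where left. In its last 4 mm a nose under it enters between two teeth of the skirt and centres the knob; a gap faces it every 15 degrees of knob turn, the set-mark included.
- lock_grip (a point): Centre of the lock's upright black handle block, 32 mm above the panel: 14 mm along box x, 36 mm along box y, 8 to 46 mm above the panel. It is 135 mm in front of the knob's axis when open, 80 mm when home. The steel fork plate, top 18.5 mm above the panel, begins 20 mm ahead of the block's centre; at home its two tines lie over the skirt on both sides of the grip.
- brush: Bystander: wide flat paint brush, wooden handle, 263 mm long, 92 mm wide, 31 mm high, lying along its x axis; origin under its wooden block, 145 mm from the handle end, on the bench.
- trowel: Bystander: small trowel, flat steel blade 140 x 65 mm, wooden handle, 295 mm long, lying along its x axis; origin at the blade's heel, on the bench.
- float: Bystander: white plastering float, 260 (x) x 130 mm (y), with a grip on top, 77 mm high; origin at the centre of its underside.
- bucket: Bystander: white plastic bucket, 180 mm in diameter at the rim, 150 mm high; origin at the centre of its underside.

How it is judged (in metres and radians):
On the way, in this order (a step that is already met when the one before it is completed fails the run):
1. the knob is turned to the set-mark (within 0.11 rad) while the lock is still open (value of joint knob between 1.984 and 2.204 rad and value of joint lock below 0.045 m), for 0.3 s.
2. the lock is slid home with the knob at the set-mark (value of joint lock above 0.0535 m and value of joint knob between 1.984 and 2.204 rad), for 0.2 s.
At the end, for the whole second after the job is handed in: The knob stands at the set-mark, 2.094 rad, within 0.11 rad, the lock is home within 1.5 mm of its end stop (joint above 0.0535), and brush, trowel, float and bucket lie within 30 mm of where they were (all of step 2 and distance of each of brush, trowel, float, bucket from where it was at the start of the episode below 0.03 m); the robot touches nothing.
It fails at once if a bystander tool or the bucket is shoved more than 30 mm (distance of any of brush, trowel, float, bucket from where it was at the start of the episode above 0.03 m).
It also fails if it takes over 43 s, if anything falls off the work surface, if the arm or the gripper's body presses on something with over 40 N, if the wrist force passes 120 N, or if a joint passes its speed limit or range.

## Robot

A 6-joint arm with a two-finger parallel gripper is mounted at the origin on the work surface. World frame = base frame: x ahead of the robot, y to its left, z up, the work surface at z = 0. Lengths are in m, angles in degrees, forces in N, time in s.
With the tool pointing down it reaches from about 0.375 to 0.75 m from the base axis. Payload 9 kg.
Tool frame: the origin (TCP) lies between the finger pads; the fingertips stand 11 mm ahead of it and the grasp point (between the pads) lies 8 mm behind it; z points along the fingers, y is the direction in which the jaws open and shut (so a half turn about z gives the same grasp; the last joint's range is limited). The gripper opens to 85 mm and grips with 20 to 120 N. Pads are 22 mm wide; open, the fingers measure 114 mm over their backs; the gripper's body (76 mm by 85 mm) begins 54 mm behind the grasp point. The pads swing forward as they close: fully open they stand 13 mm farther back than shut.
Start: joints at [56.11, 5.964, 5.575, 89.605, 0, 77.527], TCP at [0.219, 0.559, 0.216] pointing down, gripper open.
Joint ranges: [-171.21, 171.21], [-48.23, 106.86], [-62.78, 66.21], [-105.2, 120.99], [-86.42, 89.51], [-180, 180]. Speed limits (degrees/s): [127.2, 127.2, 147.25, 180, 180, 180].

## Interface

Orientations are given as [roll, pitch, yaw] about the fixed x, y, z axes, in that order (R = Rz(yaw) Ry(pitch) Rx(roll)).
In Python, from workcell import status, cams, job gives the robot as it stands. The module is installed in compiled form; this text tells all that it offers.
- The arm moves only by the shell command python3 -m creep 'ROWS' [FORCE]. ROWS is JSON, a list of rows, each a list of 3 entries, a list of its own where there are three numbers: the gripper's target within -1 to 1 (shut at 1, half-way at 0, fully open at -1), then the shift along the world's x, y, z in cm, then the turn, a rotation vector about the world's x, y, z in rad. A call has 1 to 12 rows; each row is the pose to reach, as a shift and turn from the pose measured when the call began; what a row does not reach only later rows make up. A row lasts 1/10 s, in which the tool goes at most 50 mm and 8.59 degrees, less where a joint would pass 70% of its speed; a pose out of reach is approached as far as the arm can. A call with a gripper value outside its range is refused whole. The fingers move at their own pace and stop on an object; FORCE is the grip in N (left out, the last holds). Time passes only in rows, so rows that repeat a pose let the fingers close. It gives the time, the measured TCP pose, the force and the opening at its end, in the units of the state.
- status.read_state(): the state, without advancing time (a new reading comes with each control period).
- cams.capture(name): name is "scene" or "top" or "wrist"; returns a dict with "img" (384x512x3 uint8, red, green, blue), "fovy" (degrees; the focal length in pixels is half the picture's height over the tangent of half this angle, whatever the lens; pixels are square), "cx", "cy" (the principal point, pixels), "xyz" and "rotation" of the camera in the world; the wrist camera has in their place "T_tool_cam" (4x4, takes a point from camera to tool coordinates, whose origin is the TCP and whose axes are the flange's). Camera axes: x right, y up, looking along -z (the intrinsics and any distortion apply to the point x, -y, -z); pixel columns grow to the right and rows downward; lengths in m; the calibration is good to about 2 mm. The wrist camera is an equidistant fisheye: a pixel r from the principal point sees the ray r / f radians off the axis. A picture is of the moment at which its call begins: read the wrist's pose just before it. There is no depth.
- job.hand_in(): hands the job in, once; it reports no verdict.
Trained networks look in the newest picture that a camera, given by its name, has taken for a name from the list of things; names that differ only in an ending like _2 or _b are one class to them, and where a whole thing is asked for, a point or a joint stands for the part that bears it (a point fixed in the world has none). Each returns a list of dicts, best first, with "p" (0 to 1); they miss things now and then, are a little off and sometimes report something else, mostly with a low value. They report only what shows in the picture. A call takes as long as a camera call.
- cams.find_in(query, camera): "rect" ([left, top, right, bottom] in pixels, round what is visible of it).
- cams.tip_of(query, camera): "xy" ([column, row] in pixels: a listed point, or the origin of a listed thing).
The state is a dict: "time": time; "joint_pos": joint angles; "dq": joint speeds; "joint_efforts": joint torques, N m; "eef_pos": TCP position; "tool_rot": TCP orientation; "contact_force": force on the tool from outside, world axes, zero at the start; "torque": the same for the moment, N m; "grip_width": opening from 0.0 (shut) to 1.0 (fully open).
Only numpy, scipy, OpenCV 4.12 (cv2) and the standard library are available. Lean on these libraries where they do the work, as an engineer would, in place of code of your own. Each camera call takes 0.05 s, during which the arm holds its last target.

## Working session

There is one attempt and no reset: what is moved stays moved. The work goes in short steps, Python scripts to look and compute and a shell command to move; the robot and the scene stay as the last step left them, time stands still between calls to the robot, and variables do not carry over. Pictures are saved under pics/ and viewed, and the job is handed in when it is done.

```bash
mkdir -p pics; ls
cat > h.py <<'E'
import numpy as np, cv2
from workcell import status, cams, job
from scipy.spatial.transform import Rotation as R
def cap(n,fn):
    s=status.read_state(); c=cams.capture(n)
    cv2.imwrite('pics/'+fn+'.png',cv2.cvtColor(c['img'],cv2.COLOR_RGB2BGR)); return s,c
def ray(c,xy,s=None):
    h=c['img'].shape[0]; f=h/2/np.tan(np.radians(c['fovy'])/2)
    u=(xy[0]-c['cx'])/f; v=(xy[1]-c['cy'])/f
    if 'T_tool_cam' in c:
        r=np.hypot(u,v); k=np.sin(r)/r if r>1e-9 else 1
        d=np.array([u*k,-v*k,-np.cos(r)])
        T=np.array(c['T_tool_cam']); Rt=R.from_euler('xyz',s['tool_rot'],degrees=True).as_matrix()
        return Rt@T[:3,3]+np.array(s['eef_pos']), Rt@T[:3,:3]@d
    d=np.array([u,-v,-1.]); Rm=np.array(c['rotation'])
    if Rm.shape!=(3,3): print('rot',Rm)
    return np.array(c['xyz']), Rm@d
def atz(c,xy,z,s=None):
    o,d=ray(c,xy,s); return o+d*(z-o[2])/d[2]
E
python3 - <<'E'
from h import *
print(status.read_state())
for n in ['scene','top','wrist']:
    s,c=cap(n,n+'0'); print(n,{k:v for k,v in c.items() if k!='img'})
    for q in ['knob_grip','set_mark','lock_grip','gauge','airbox','knob','lock']:
        try: r=cams.tip_of(q,n)[:2]
        except Exception as e: r=str(e)[:80]
        print(q,r)
E
```

```text
pics
{'time': 0.0, 'joint_pos': array([ 5.61089518e+01,  6.00109995e+00,  5.52688911e+00,  8.96055716e+01,
       -3.34290393e-04,  7.75262253e+01]), 'dq': array([-0.02014582,  0.05565721, -0.00271224, -0.02591383,  0.09010647,
        0.07124073]), 'joint_efforts': array([-9.51931215e-04, -5.56931877e+01,  5.03644502e+01,  1.69638946e-02,
       -1.86318207e-04,  2.21981435e-05]), 'eef_pos': array([0.21888422, 0.55825897, 0.21549536]), 'tool_rot': array([-1.79922029e+02, -1.69060156e-02,  1.58582715e+02]), 'contact_force': array([-0.1014764 ,  0.23319551,  0.43316142]), 'torque': array([-0.03698338, -0.01381205,  0.02813264]), 'grip_width': 0.9975420023559679}
scene {'fovy': 42.950342112886986, 'cx': 265.9767329834754, 'cy': 195.16052112509468, 'xyz': array([1.17411776, 0.18447679, 1.34781746]), 'rotation': array([ 29.43288995,   0.20098426, 107.01804903])}
knob_grip [{'xy': [316.1, 241.8], 'p': 0.82}, {'xy': [134.9, 220.1], 'p': 0.47}]
set_mark [{'xy': [319.6, 259.7], 'p': 0.96}]
lock_grip [{'xy': [311.1, 200.9], 'p': 0.86}]
gauge [{'xy': [273.8, 248.7], 'p': 0.83}]
airbox [{'xy': 
[... 762 characters left out ...]
nob_grip, lock_grip, set_mark, t
wrist {'fovy': 65.70646984690485, 'cx': 251.201491967723, 'cy': 189.6191255208005, 'T_tool_cam': array([[ 5.51990738e-05,  9.52817942e-01,  3.03542364e-01,
         7.90847713e-02],
       [ 9.99999992e-01, -8.83258017e-05,  9.54045917e-05,
        -1.76216310e-04],
       [ 1.17713829e-04,  3.03542356e-01, -9.52817939e-01,
        -1.57571292e-01],
       [ 0.00000000e+00,  0.00000000e+00,  0.00000000e+00,
         1.00000000e+00]])}
knob_grip []
set_mark []
lock_grip []
gauge []
airbox []
knob it knows: airbox, brush, bucket, float, gauge, knob_grip, lock_grip, set_mark, t
lock it knows: airbox, brush, bucket, float, gauge, knob_grip, lock_grip, set_mark, t
```

```bash
sed -i "s/Rm=np.array(c\['rotation'\])/Rm=R.from_euler('xyz',c['rotation'],degrees=True).as_matrix()/; /if Rm.shape/d" h.py
python3 - <<'E'
from h import *
import cv2
for n,b in [('top',(130,80,290,240)),('scene',(200,160,400,310))]:
    im=cv2.imread(f'pics/{n}0.png'); x0,y0,x1,y1=b
    cv2.imwrite(f'pics/{n}0c.png',cv2.resize(im[y0:y1,x0:x1],None,fx=3.9,fy=3.9,interpolation=cv2.INTER_CUBIC) if n=='scene' else cv2.resize(im[y0:y1,x0:x1],(600,600),interpolation=cv2.INTER_CUBIC))
P={'scene':dict(knob=[316.1,241.8],mark=[319.6,259.7],lock=[311.1,200.9],gauge=[273.8,248.7],box=[295.3,245.6]),
'top':dict(knob=[196.5,142.6],mark=[188.2,135.8],lock=[202.5,192.5],gauge=[227,137.2],box=[213.4,164.9])}
z=dict(knob=.128,mark=.092,lock=.122,gauge=.099,box=0)
for n in P:
    c=cams.capture(n)
    for k in z: print(n,k,atz(c,P[n][k],z[k])[:2].round(4))
E
```

```text
scene knob [0.617  0.1522]
scene mark [0.6497 0.1735]
scene lock [0.4945 0.1071]
scene gauge [0.658  0.0445]
scene box [0.5887 0.0922]
top knob [0.6274 0.1384]
top mark [0.6561 0.1686]
top lock [0.488  0.1162]
top gauge [0.653  0.0558]
top box [0.5911 0.1018]
```

View pics/top0.png

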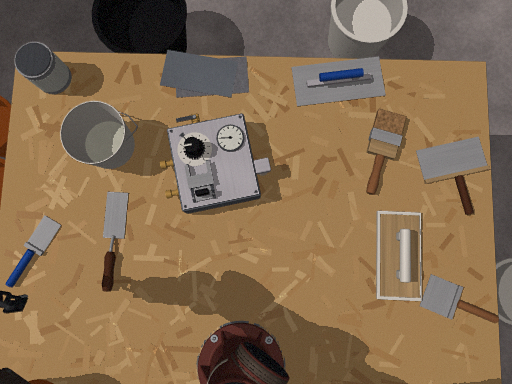

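View pics/top0c.png

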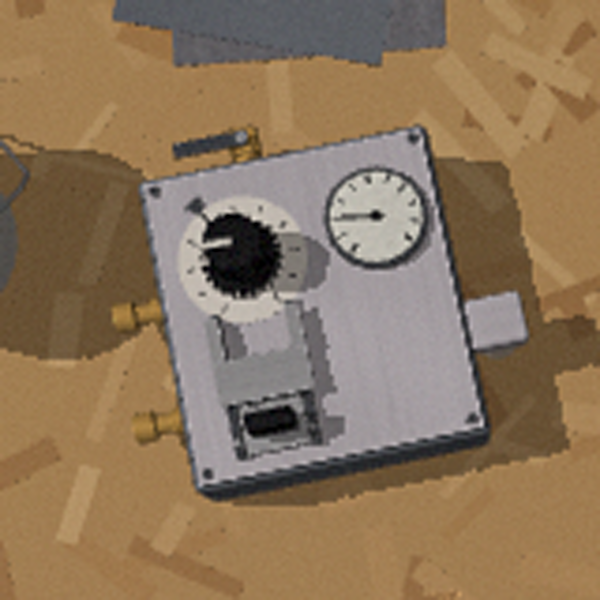

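View pics/scene0.png

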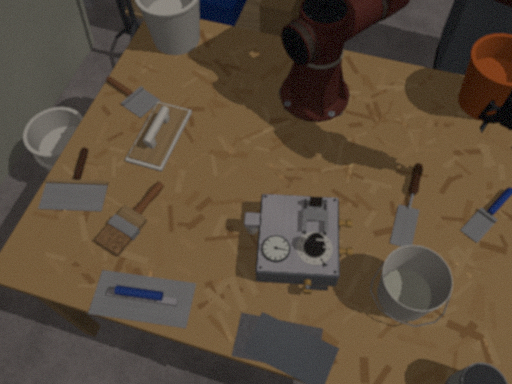

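View pics/scene0c.png

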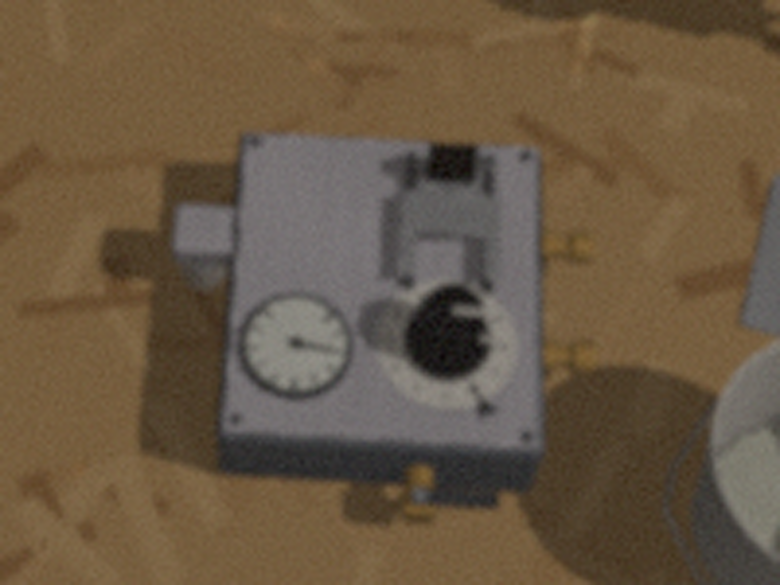

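Run:
```python
from h import *
from scipy.optimize import least_squares
names=[(.125,.115),(.125,-.115),(-.125,-.115),(-.125,.115)]
t=np.array([(143,183),(422,127),(490,432),(199,488)])/3.75+[130,80]
s=np.array([(543,447),(222,432),(243,135),(541,149)])/3.9+[200,160]
A=[]
for n,p in (('top',t),('scene',s)):
    c=cams.capture(n); A.append((n,np.array([atz(c,q,.09)[:2] for q in p])))
    ex={'top':[((196.5,142.6),(.045,.045),.128),((188.2,135.8),(.045+.046*np.cos(np.pi/6),.045+.023),.092),((227,137.2),(.055,-.062),.099)],
     'scene':[((316.1,241.8),(.045,.045),.128),((319.6,259.7),(.045+.046*np.cos(np.pi/6),.045+.023),.092),((273.8,248.7),(.055,-.062),.099)]}[n]
    w=np.array([atz(c,e[0],e[2])[:2] for e in ex]); l=[e[1] for e in ex]
    L=np.array(names+l); W=np.vstack([A[-1][1],w])
    f=lambda x:((L@np.array([[np.cos(x[2]),np.sin(x[2])],[-np.sin(x[2]),np.cos(x[2])]])+x[:2]-W)*1000).ravel()
    r=least_squares(f,[.59,.1,.1],loss='soft_l1'); x=r.x
    M=np.array([[np.cos(x[2]),np.sin(x[2])],[-np.sin(x[2]),np.cos(x[2])]])
    print(n,x[:2].round(4),np.degrees(x[2]),f(x).reshape(-1,2).round(1).tolist(),'knob',np.array([.045,.045])@M+x[:2])
```

```text
top [0.5865 0.0892] 12.357934195101562 [[8.1, 0.1], [6.8, -10.2], [-0.1, -4.9], [-0.8, 1.8], [-6.5, 4.4], [-1.3, 5.2], [0.5, -15.4]] knob [0.62083263 0.14278793]
scene [0.5841 0.0974] 13.509934534536638 [[3.4, 3.7], [2.7, -3.4], [-8.7, -5.2], [-8.6, -0.7], [0.4, -0.5], [1.0, 9.8], [-5.9, 5.4]] knob [0.61736504 0.15165472]
```

```bash
python3 -m creep '[[-1,[4,-4,3],[0,0,0]],[-1,[8,-8,6],[0,0,0]],[-1,[12,-12,8],[0,0,0]],[-1,[16,-16,8],[0,0,0]],[-1,[20,-20,8],[0,0,0]],[-1,[24,-24,8],[0,0,0]],[-1,[28,-28,8],[0,0,0]],[-1,[32,-32,8],[0,0,0]],[-1,[36,-36,8],[0,0,0]],[-1,[40,-40,8],[0,0,0]],[-1,[43,-43,8],[0,0,0]],[-1,[43,-43,8],[0,0,0]]]'
python3 - <<'E'
from h import *
s,c=cap('wrist','w1'); print(s['time'],s['eef_pos'],s['tool_rot'])
z=dict(knob_grip=.128,set_mark=.092,lock_grip=.122,gauge=.099)
for k in z:
    for r in cams.tip_of(k,'wrist')[:2]: print(k,r,atz(c,r['xy'],z[k],s).round(4))
E
```

```text
time: 2.3
eef_pos: [0.6332, 0.144, 0.2964]
tool_rot: [180.0, 0.0, 158.6]
contact_force: [0.6, 1.4, 0.5]
grip_width: 1.0
2.3 [0.63323594 0.14397365 0.29640876] [1.79979586e+02 2.59180961e-02 1.58575750e+02]
knob_grip {'xy': [250.8, 153.6], 'p': 0.74} [0.617  0.1497 0.128 ]
set_mark {'xy': [282.3, 164.6], 'p': 0.77} [0.6506 0.1788 0.092 ]
lock_grip {'xy': [180.7, 60.5], 'p': 0.62} [0.4894 0.1162 0.122 ]
gauge {'xy': [183.8, 204.0], 'p': 0.88} [0.6512 0.0429 0.099 ]
```

View pics/w1.png

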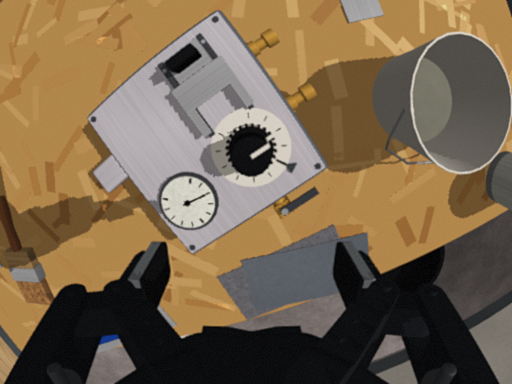

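Run:
```python
import cv2
im=cv2.imread('pics/w1.png')
cv2.imwrite('pics/w1c.png',cv2.resize(im[95:225,150:330],(780,563),interpolation=cv2.INTER_CUBIC))
```

```text
(no output)
```

View pics/w1c.png

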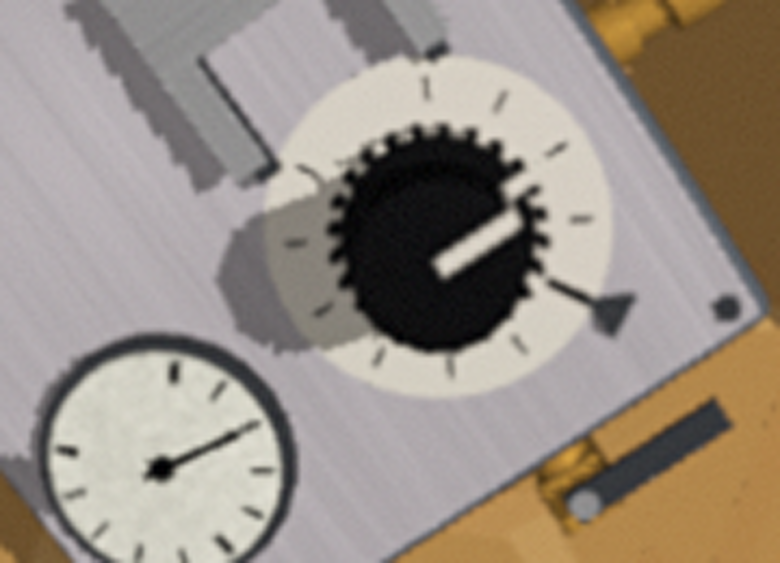

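```bash
cat > m1.py <<'E'
from h import *
c=cams.capture('wrist'); s=status.read_state()
g=lambda p,z:atz(c,np.array(p)/[780/180,563/130]+[150,95],z,s)[:2]
ang=lambda v:np.degrees(np.arctan2(v[1],v[0]))
C=g((439,227),.0915); T=g((439,258),.148); G=g((163,465),.099)
print('axis from plate',C,'from top',T,'gauge',G)
M=g((583,298),.0915);print('mark',M,np.hypot(*(M-C)),'ang',ang(M-C),'-> yaw',ang(M-C)-30)
print('gauge dir yaw',ang(G-C)-ang(np.array([.01,-.107])))
a,b=g((441,268),.148),g((521,213),.148); print('pointer',ang(b-a),ang(b-T)); 
b2=g((517,185),.103); print('skirt ptr',ang(b2-C))
for p in [(427,88),(501,101),(557,150),(581,219)]: print(ang(g(p,.0915)-C))
# edges of panel right edge: corner back-left (768,312)
for p in [(205,60),(272,165)]: print('tine',g(p,.1085))
E
python3 m1.py
```

```text
axis from plate [0.61463105 0.15301565] from top [0.61286347 0.15367079] gauge [0.64936067 0.05104408]
mark [0.64904835 0.18430358] 0.046513271582083376 ang 42.27321753553417 -> yaw 12.273217535534172
gauge dir yaw 13.468648616096274
pointer 103.87357794607838 98.0377766348666
skirt ptr 101.34649768528597
163.44701547474048
132.95667834298416
102.4680403130652
72.20621299126287
tine [0.54589385 0.11255878]
tine [0.57935519 0.11838251]
```

```bash
python3 -m creep '[[-1,[-1,0.5,-3],[0,0,0.14]],[-1,[-1.9,0.9,-6],[0,0,0.28]],[-1,[-1.9,0.9,-8],[0,0,0.42]],[-1,[-1.9,0.9,-10],[0,0,0.56]],[-1,[-1.9,0.9,-10.5],[0,0,0.7]],[-1,[-1.9,0.9,-11],[0,0,0.84]],[-1,[-1.9,0.9,-11],[0,0,0.87]],[-1,[-1.9,0.9,-11],[0,0,0.87]]]'
python3 - <<'E'
from h import *
s,c=cap('wrist','w2'); print(s['time'],s['eef_pos'],s['tool_rot'])
E
```

```text
time: 3.4
eef_pos: [0.6121, 0.1564, 0.1875]
tool_rot: [180.0, 0.1, -151.6]
contact_force: [-1.1, -0.2, -0.3]
grip_width: 1.005
3.4 [0.6121058  0.15644702 0.18752675] [ 1.79998067e+02  5.85049831e-02 -1.51584572e+02]
```

View pics/w2.png

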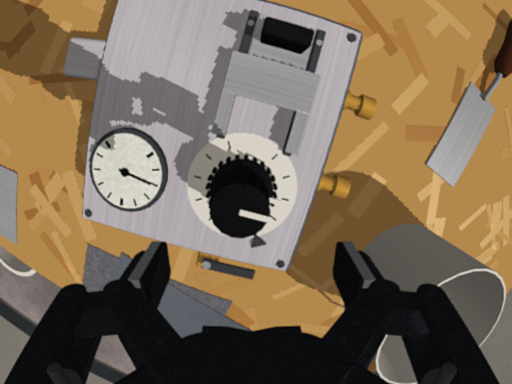

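Run:
```python
import cv2
im=cv2.imread('pics/w2.png')
cv2.imwrite('pics/w2c.png',cv2.resize(im[120:265,180:310],(520,580),interpolation=cv2.INTER_CUBIC))
```

```text
(no output)
```

View pics/w2c.png

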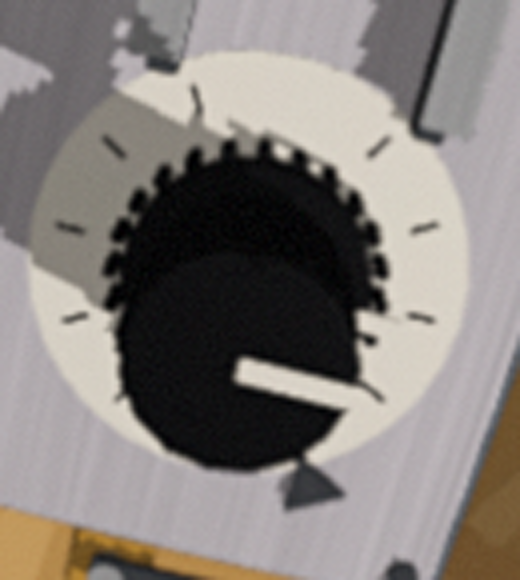

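```bash
cat > m2.py <<'E'
from h import *
c=cams.capture('wrist'); s=status.read_state()
g=lambda p,z:atz(c,np.array(p)/4+[180,120],z,s)[:2]
ang=lambda v:np.degrees(np.arctan2(v[1],v[0]))
C=g((249,260),.0915);T=g((239,361),.148)
print(C,T,s['eef_pos'])
for p in [(-28,0)]: pass
print([np.hypot(*(g(p,.0915)-C)) for p in [(28,260),(470,260),(249,50),(249,470)]],[np.hypot(*(g(p,.148)-T)) for p in [(120,361),(358,361),(239,252),(239,470)]])
a,b=g((237,370),.148),g((352,397),.148); print('pointer',ang(b-a),ang(b-T))
for p in [(118,395)]: print(ang(g(p,.0915)-C))
for p in [(72,318),(68,228),(114,146),(197,98),(379,147),(425,228),(422,318)]: print(ang(g(p,.0915)-C))
E
python3 m2.py
```

```text
[0.61391784 0.1487867 ] [0.61549494 0.14949632] [0.61248174 0.15601328 0.18755645]
[np.float64(0.050130831323142756), np.float64(0.049547011403288904), np.float64(0.04686266063157086), np.float64(0.05220831536864079)] [np.float64(0.02139481230775235), np.float64(0.021220338789617852), np.float64(0.020245674044169635), np.float64(0.02178293336533724)]
pointer 104.04593019649302 99.30361157929244
-14.932436886223073
-42.89919334329727
-72.16415245297469
-103.26048786962463
-134.97081626448008
160.42408457782437
129.13416494334402
99.01046378969538
```

```bash
python3 -m creep '[[-1,[0.2,-0.5,-2],[0,0,0]],[-1,[0.2,-0.5,-4],[0,0,0]],[-1,[0.2,-0.5,-5.5],[0,0,0]],[-1,[0.2,-0.5,-6.3],[0,0,0]],[-1,[0.2,-0.5,-6.3],[0,0,0]],[0,[0.2,-0.5,-6.3],[0,0,0]],[1,[0.2,-0.5,-6.3],[0,0,0]],[1,[0.2,-0.5,-6.3],[0,0,0]],[1,[0.2,-0.5,-6.3],[0,0,0]],[1,[0.2,-0.5,-6.3],[0,0,0]]]' 30
python3 - <<'E'
from h import *
s,c=cap('wrist','w3'); print(s)
E
```

```text
time: 4.5
eef_pos: [0.6163, 0.1491, 0.1266]
tool_rot: [-179.7, 0.2, -151.7]
contact_force: [2.9, -9.0, 3.8]
grip_width: 0.491
{'time': 4.5, 'joint_pos': array([  1.8939168 ,  11.62181127,   2.4384561 ,  80.52478755,
        -0.17877531, -26.35750591]), 'dq': array([-0.1591766 ,  0.04844876, -0.0330847 , -0.09082129,  0.10455858,
        0.02478055]), 'joint_efforts': array([ 5.89466661e+00, -5.73583496e+01,  4.67175293e+01,  9.01418924e-01,
        2.65352279e+00, -1.85108569e-02]), 'eef_pos': array([0.61633656, 0.14905761, 0.12655784]), 'tool_rot': array([-179.71023405,    0.18214549, -151.74857204]), 'contact_force': array([ 2.87576054, -9.04453859,  3.79081848]), 'torque': array([-1.90638168, -0.56008044,  0.01581267]), 'grip_width': 0.49133043712774604}
```

View pics/w3.png

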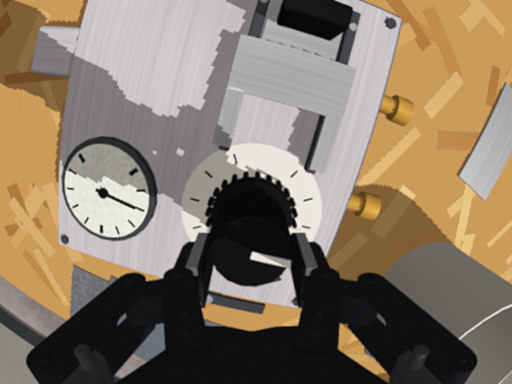

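```bash
python3 -m creep '[[1,[0,0,0],[0,0,-0.13]],[1,[0,0,0],[0,0,-0.26]],[1,[0,0,0],[0,0,-0.39]],[1,[0,0,0],[0,0,-0.52]],[1,[0,0,0],[0,0,-0.65]],[1,[0,0,0],[0,0,-0.78]],[1,[0,0,0],[0,0,-0.91]],[1,[0,0,0],[0,0,-1]],[1,[0,0,0],[0,0,-1.03]],[1,[0,0,0],[0,0,-1.03]],[1,[0,0,0],[0,0,-1.03]]]'
python3 - <<'E'
from h import *
s,c=cap('wrist','w4'); print(s['tool_rot'],s['contact_force'],s['torque'],s['time'])
im=cv2.imread('pics/w4.png'); cv2.imwrite('pics/w4c.png',cv2.resize(im[120:300,150:350],(660,594),interpolation=cv2.INTER_CUBIC))
E
```

```text
time: 5.65
eef_pos: [0.6164, 0.15, 0.1267]
tool_rot: [-179.8, 0.1, 149.3]
contact_force: [0.1, 5.9, -3.4]
grip_width: 0.491
[-1.79813344e+02  1.46031510e-01  1.49326382e+02] [ 0.13895324  5.93140696 -3.44537782] [ 1.36588581 -0.25783977 -0.03936624] 5.65
```

View pics/w4.png

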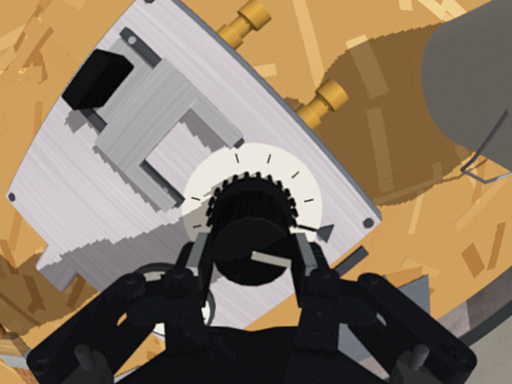

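View pics/w4c.png

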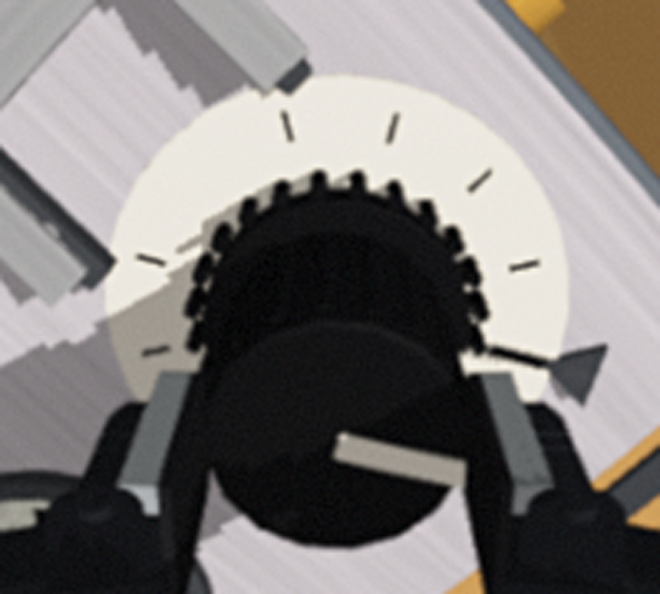

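```bash
cat > m3.py <<'E'
from h import *
c=cams.capture('wrist'); s=status.read_state()
g=lambda p,z:atz(c,np.array(p)/3.3+[150,120],z,s)[:2]
ang=lambda v:np.degrees(np.arctan2(v[1],v[0]))
print('ptr',ang(g((464,473),.148)-g((337,446),.148)),'mark',ang(g((548,363),.0915)-g((488,350),.0915)))
t=[(287,127),(393,128),(481,181),(525,265),(517,356)]
W=np.array([g(p,.0915) for p in t]); 
from scipy.optimize import least_squares
# fit circle centre with known tick angles 150-30k, free yaw
th=np.radians([150,120,90,60,30])
f=lambda x:((np.c_[x[0]+x[3]*np.cos(th+x[2]),x[1]+x[3]*np.sin(th+x[2])]-W)*1000).ravel()
r=least_squares(f,[.615,.15,.22,.044]);print(r.x[:2],r.x[3],np.degrees(r.x[2]),f(r.x).round(1))
E
python3 m3.py
```

```text
ptr 44.832291955091534 mark 45.48516269038602
[0.61683983 0.14999444] 0.04085484536041296 13.653146319683888 [ 0.   0.1  0.  -0.  -0.1 -0.   0.1 -0.   0.   0. ]
```

```bash
python3 -m creep '[[-1,[0,0,0],[0,0,0]],[-1,[0,0,0],[0,0,0]],[-1,[0,0,0],[0,0,0]],[-1,[0,0,2],[0,0,0]],[-1,[0,0,5],[0,0,0]],[-1,[0,0,9],[0,0,0.14]],[-1,[0,0,12],[0,0,0.28]],[-1,[0,0,14],[0,0,0.42]],[-1,[0,0,14],[0,0,0.56]],[-1,[0,0,14],[0,0,0.7]],[-1,[0,0,14],[0,0,0.76]],[-1,[0,0,14],[0,0,0.76]]]'
python3 - <<'E'
from h import *
s,c=cap('wrist','w5'); print(s['tool_rot'],s['eef_pos'],s['time'])
im=cv2.imread('pics/w5.png'); cv2.imwrite('pics/w5c.png',cv2.resize(im[0:240,130:390],(650,600),interpolation=cv2.INTER_CUBIC))
for k,z in dict(knob_grip=.128,lock_grip=.122).items():
    for r in cams.tip_of(k,'wrist')[:1]: print(k,r,atz(c,r['xy'],z,s).round(4))
E
```

```text
time: 6.95
eef_pos: [0.6165, 0.1498, 0.267]
tool_rot: [-179.8, 0.2, -167.1]
contact_force: [0.2, -0.3, 0.8]
grip_width: 0.998
[-1.79791730e+02  1.63957684e-01 -1.67078121e+02] [0.61650997 0.14979732 0.26695488] 6.95
knob_grip {'xy': [251.1, 174.6], 'p': 0.86} [0.6162 0.1497 0.128 ]
lock_grip {'xy': [247.3, 45.8], 'p': 0.59} [0.4886 0.1165 0.122 ]
```

View pics/w5c.png

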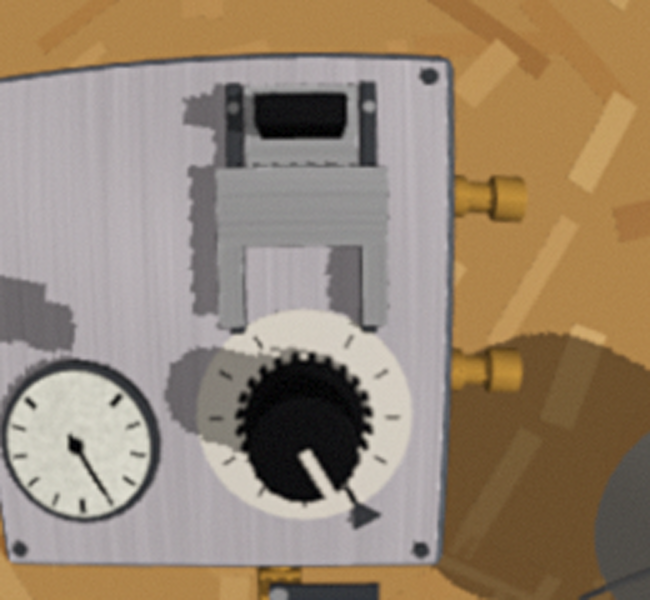

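```bash
python3 -m creep '[[1,[-4,-0.9,0],[0,0,0]],[1,[-8,-1.9,0],[0,0,0]],[1,[-12,-2.8,0],[0,0,0]],[1,[-15.8,-3.7,-2],[0,0,0]],[1,[-15.8,-3.7,-6],[0,0,0]],[1,[-15.8,-3.7,-9],[0,0,0]],[1,[-15.8,-3.7,-10],[0,0,0]],[1,[-15.8,-3.7,-10],[0,0,0]]]'
python3 - <<'E'
from h import *
s,c=cap('wrist','w6'); print(s['tool_rot'],s['eef_pos'],s['time'],s['contact_force'])
s,c=cap('scene','s6')
im=cv2.imread('pics/s6.png'); cv2.imwrite('pics/s6c.png',cv2.resize(im[130:310,210:390],(600,600),interpolation=cv2.INTER_CUBIC))
E
```

```text
time: 7.9
eef_pos: [0.4577, 0.1129, 0.1659]
tool_rot: [-179.8, 0.0, -167.3]
contact_force: [-0.0, 0.0, 0.1]
grip_width: 0.0
[-1.79835792e+02  3.09615536e-02 -1.67275233e+02] [0.45766357 0.11291073 0.16590359] 7.9 [-0.02420937  0.02312626  0.0858224 ]
```

View pics/w6.png

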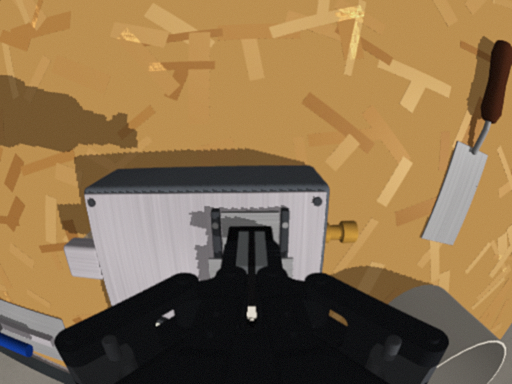

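View pics/s6c.png

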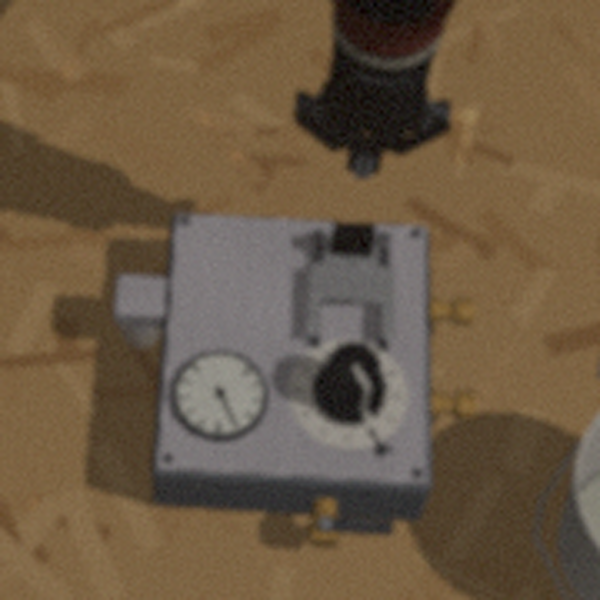

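```bash
python3 -m creep '[[1,[0,0,-2],[0,0,0]],[1,[0,0,-4],[0,0,0]],[1,[0,0,-4.4],[0,0,0]],[1,[0,0,-4.4],[0,0,0]],[1,[0.5,0.12,-4.4],[0,0,0]],[1,[1,0.23,-4.4],[0,0,0]],[1,[1.5,0.35,-4.4],[0,0,0]],[1,[2,0.47,-4.4],[0,0,0]],[1,[2.5,0.58,-4.4],[0,0,0]],[1,[3,0.7,-4.4],[0,0,0]],[1,[3.5,0.82,-4.4],[0,0,0]],[1,[4,0.93,-4.4],[0,0,0]]]'
python3 - <<'E'
from h import *
s,c=cap('wrist','w7'); print(s['tool_rot'],s['eef_pos'],s['time'],s['contact_force'])
s,c=cap('scene','s7')
im=cv2.imread('pics/s7.png'); cv2.imwrite('pics/s7c.png',cv2.resize(im[130:310,210:390],(600,600),interpolation=cv2.INTER_CUBIC))
E
```

```text
time: 9.2
eef_pos: [0.4995, 0.1223, 0.1241]
tool_rot: [-179.8, 0.2, -167.3]
contact_force: [0.7, 0.4, 0.2]
grip_width: 0.001
[-179.78724688    0.21542232 -167.25404243] [0.49949808 0.12229019 0.12414432] 9.2 [0.72661336 0.4394924  0.23280572]
```

View pics/s7c.png

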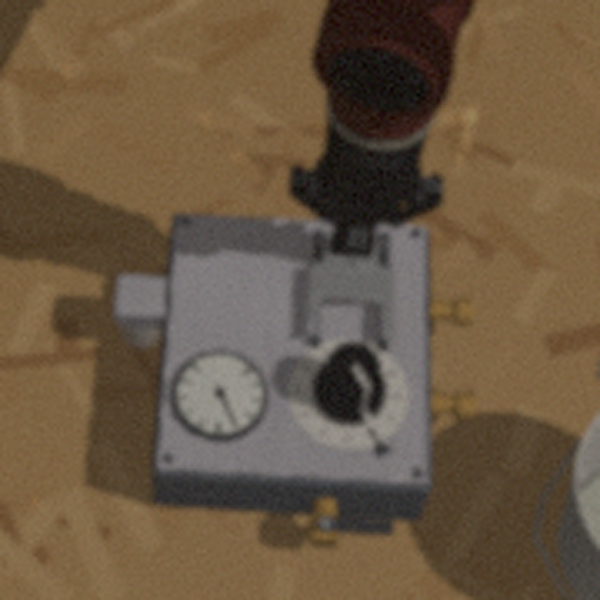

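View pics/w7.png

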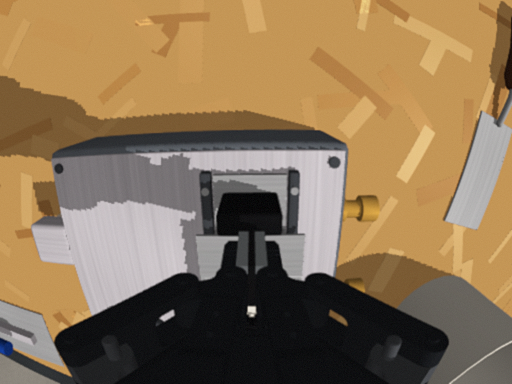

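```bash
cat >> h.py <<'E'
def proj(c,P,s=None):
    h=c['img'].shape[0]; f=h/2/np.tan(np.radians(c['fovy'])/2); P=np.array(P,float)
    if 'T_tool_cam' in c:
        T=np.array(c['T_tool_cam']); Rt=R.from_euler('xyz',s['tool_rot'],degrees=True).as_matrix()
        o=Rt@T[:3,3]+np.array(s['eef_pos']); p=(Rt@T[:3,:3]).T@(P-o)
        a=np.array([p[0],-p[1]]); n=np.hypot(*a); r=np.arctan2(n,-p[2])
        return np.array([c['cx'],c['cy']])+f*r*a/n
    p=R.from_euler('xyz',c['rotation'],degrees=True).as_matrix().T@(P-np.array(c['xyz']))
    return np.array([c['cx'],c['cy']])+f*np.array([p[0],-p[1]])/-p[2]
E
python3 - <<'E'
from h import *
s=status.read_state(); c=cams.capture('wrist'); c2=cams.capture('scene')
e=s['eef_pos']; cr=lambda q:((q-[210,130])/180*600).round()
for nm,P in dict(tcp=e,tip=e-[0,0,.011],block=[.4886,.1165,.122],blocktop=[.4886,.1165,.136],knobtop=[.6165,.1498,.148],fl=[.583-.125*.9736-.115*.2284,.096-.125*.2284+.115*.9736,.09]).items(): print(nm,proj(c,P,s).round(),cr(proj(c2,P)))
cams.capture('wrist'); print(cams.tip_of('lock_grip','wrist'))
E
```

```text
tcp [250. 236.] [353. 245.]
tip [250. 228.] [352. 251.]
block [245. 216.] [349. 233.]
blocktop [244. 226.] [351. 225.]
knobtop [252. 389.] [353. 361.]
fl [354. 144.] [430. 218.]
[{'xy': [248.8, 217.6], 'p': 0.63}]
```

Run:
```python
import cv2
im=cv2.imread('pics/w7.png'); a=im[140:300,170:330].astype(float)
a=(255*(a/255)**0.45).astype('uint8')
cv2.imwrite('pics/w7c.png',cv2.resize(a,(600,600),interpolation=cv2.INTER_CUBIC))
im=cv2.imread('pics/s7.png'); a=im[185:260,280:355].astype(float); a=(255*(a/255)**0.45).astype('uint8')
cv2.imwrite('pics/s7d.png',cv2.resize(a,(600,600),interpolation=cv2.INTER_CUBIC))
```

```text
(no output)
```

View pics/w7c.png

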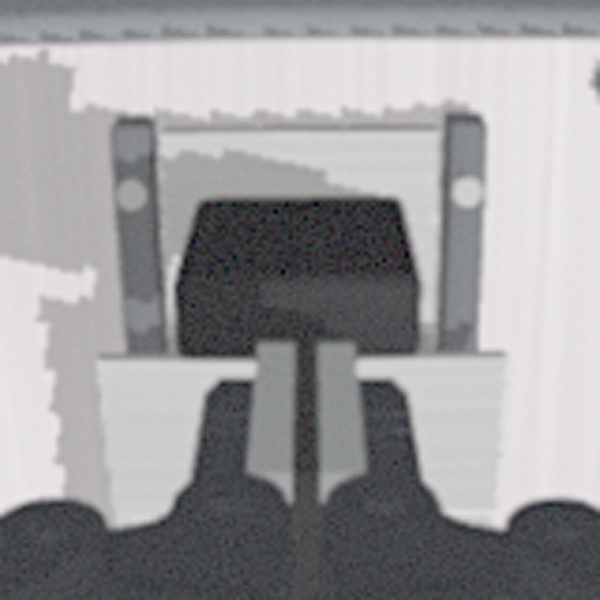

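View pics/s7d.png

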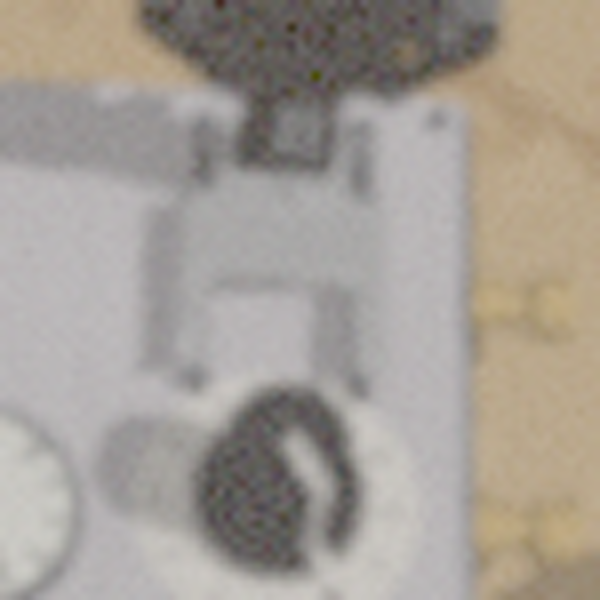

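Run:
```python
from h import *
s=status.read_state(); c=cams.capture('wrist')
g=lambda p,z:atz(c,np.array(p)/3.75+[170,140],z,s)
print('cam',ray(c,(0,0),s)[0], s['contact_force'],s['eef_pos'])
ax=np.array([.6165,.1498]);u=np.array([np.cos(np.radians(13)),np.sin(np.radians(13))])
b=lambda P:((P[:2]-ax)@u*1000).round(1)
print('tcp box x',b(s['eef_pos']))
print('rear bottom z.098',b(g((300,200),.098)),'top rear z.136',b(g((300,280),.136)),'top front',b(g((300,353),.136)),'plate start .1085',b(g((150,355),.1085)),b(g((450,355),.1085)))
for z in (.1,.113,.12,.125,.13,.136,.14,.15): print(z,'tip ray',b(g((275,342),z)))
print('side edges', g((180,350),.136),g((418,350),.136))
print('rail ends front',b(g((130,118),.099)),'plate back edge',b(g((300,127),.095)),'box front',b(g((300,40),.09)))
```

```text
cam [0.42112303 0.10603075 0.28143014] [-0.4647335  -0.1202111  -0.11880823] [0.49893804 0.12218947 0.1241444 ]
tcp box x -120.8
rear bottom z.098 -138.6 top rear z.136 -139.4 top front -127.9 plate start .1085 -113.7 -113.6
0.1 tip ray -112.2
0.113 tip ray -118.5
0.12 tip ray -121.9
0.125 tip ray -124.3
0.13 tip ray -126.8
0.136 tip ray -129.7
0.14 tip ray -131.6
0.15 tip ray -136.5
side edges [0.49548752 0.10358416 0.136     ] [0.48774697 0.13735186 0.136     ]
rail ends front -153.7 plate back edge -150.9 box front -165.2
```

```bash
python3 -m creep '[[1,[0,0,3],[0,0,0]],[1,[0,0,4],[0,0,0]],[1,[-2,-0.5,4],[0,0,0]],[1,[-4,-0.9,4],[0,0,0]],[1,[-4.4,-1.0,4],[0,0,0]],[1,[-4.4,-1.0,1],[0,0,0]],[1,[-4.4,-1.0,0],[0,0,0]],[1,[-4.4,-1.0,-0.6],[0,0,0]],[1,[-4.4,-1.0,-0.6],[0,0,0]]]'
python3 - <<'E'
from h import *
s,c=cap('wrist','w8'); print(s['tool_rot'],s['eef_pos'],s['time'],s['contact_force'])
im=cv2.imread('pics/w8.png'); a=im[140:300,170:330].astype(float);a=(255*(a/255)**0.45).astype('uint8')
b=cap('scene','s8'); im=cv2.imread('pics/s8.png'); b=im[165:245,275:355].astype(float); b=(255*(b/255)**0.45).astype('uint8')
cv2.imwrite('pics/x8.png',np.hstack([cv2.resize(q,(400,400),interpolation=cv2.INTER_CUBIC) for q in (a,b)]))
E
```

```text
time: 10.45
eef_pos: [0.4547, 0.1122, 0.1177]
tool_rot: [-179.8, 0.2, -167.3]
contact_force: [-0.5, 0.2, 0.6]
grip_width: 0.002
[-1.79805393e+02  1.50846283e-01 -1.67250917e+02] [0.45471034 0.11222681 0.11766299] 10.45 [-0.48203583  0.21963471  0.64799605]
```

View pics/x8.png

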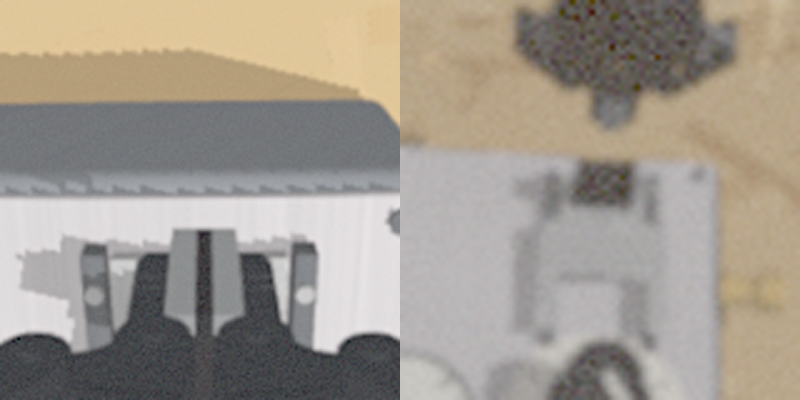

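Run:
```python
from h import *
s=status.read_state(); c=cams.capture('wrist'); c2=cams.capture('scene')
u=np.array([np.cos(np.radians(13)),np.sin(np.radians(13)),0]); e=s['eef_pos']
wp=np.array([251,231.]); sp=np.array([275+212/5,165+126/5]); print(sp)
for w in (0,.005,.008,.011,.014):
  for dx in(-.01,-.005,0,.005):
    zs=np.linspace(.08,.18,201)
    zw=zs[np.argmin([abs(proj(c,np.r_[e[:2],z]+u*(dx-w),s)[1]-wp[1]) for z in zs])]
    zc=zs[np.argmin([abs(proj(c2,np.r_[e[:2],z]+u*(dx+w))[1]-sp[1]) for z in zs])]
    print(w,dx,zw.round(4),zc.round(4))
# scene calibration check: known points
for P in ([.6165,.1498,.148],[.583-.125*.9744-.115*.225,.096-.125*.225+.115*.9744,.09],[.583-.125*.9744+.115*.225,.096-.125*.225-.115*.9744,.09]): print(proj(c2,P))
```

```text
[317.4 190.2]
0 -0.01 0.1325 0.1035
0 -0.005 0.1225 0.1125
0 0 0.112 0.121
0 0.005 0.1015 0.1295
0.005 -0.01 0.143 0.1125
0.005 -0.005 0.1325 0.121
0.005 0 0.1225 0.1295
0.005 0.005 0.112 0.1385
0.008 -0.01 0.149 0.1175
0.008 -0.005 0.139 0.126
0.008 0 0.1285 0.135
0.008 0.005 0.118 0.1435
0.011 -0.01 0.1555 0.1225
0.011 -0.005 0.145 0.1315
0.011 0 0.1345 0.14
0.011 0.005 0.1245 0.1485
0.014 -0.01 0.1615 0.128
0.014 -0.005 0.151 0.1365
0.014 0 0.141 0.145
0.014 0.005 0.1305 0.154
[315.9317895  238.37930486]
[339.14747006 195.60194821]
[261.5530331  191.01463763]
```

View pics/s8.png

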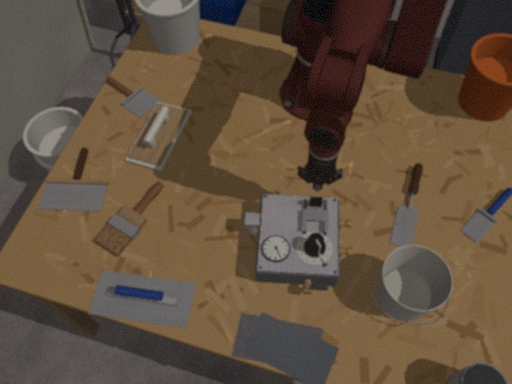

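```bash
python3 -m creep '[[1,[0,0,-0.4],[0,0,0]],[1,[0,0,-0.8],[0,0,0]],[1,[0,0,-1.0],[0,0,0]],[1,[0,0,-1.0],[0,0,0]]]'
```

```text
time: 11.05
eef_pos: [0.4553, 0.1122, 0.1086]
tool_rot: [-179.8, 0.2, -167.3]
contact_force: [0.4, -0.1, 0.5]
grip_width: 0.002
```

```bash
python3 -m creep '[[1,[0,0,-0.3],[0,0,0]],[1,[0,0,-0.6],[0,0,0]],[1,[0,0,-0.8],[0,0,0]],[1,[0,0,-0.8],[0,0,0]]]'
```

```text
time: 11.45
eef_pos: [0.455, 0.1122, 0.1002]
tool_rot: [-179.8, 0.2, -167.3]
contact_force: [0.1, -0.1, 0.5]
grip_width: -0.002
```

```bash
cat > v.py <<'E'
import sys
from h import *
n=sys.argv[1]
s,c=cap('wrist','w'+n); print(s['tool_rot'],s['eef_pos'],s['time'],s['contact_force'])
im=cv2.imread(f'pics/w{n}.png'); a=im[140:300,170:330].astype(float);a=(255*(a/255)**0.45).astype('uint8')
b=cap('scene','s'+n); im=cv2.imread(f'pics/s{n}.png'); b=im[165:265,270:370].astype(float); b=(255*(b/255)**0.45).astype('uint8')
cv2.imwrite(f'pics/x{n}.png',np.hstack([cv2.resize(q,(400,400),interpolation=cv2.INTER_CUBIC) for q in (a,b)]))
E
python3 v.py 9
```

```text
[-179.78773475    0.20842447 -167.25397796] [0.45500644 0.11218825 0.10017207] 11.45 [ 0.08069059 -0.05233766  0.51505137]
```

View pics/x9.png

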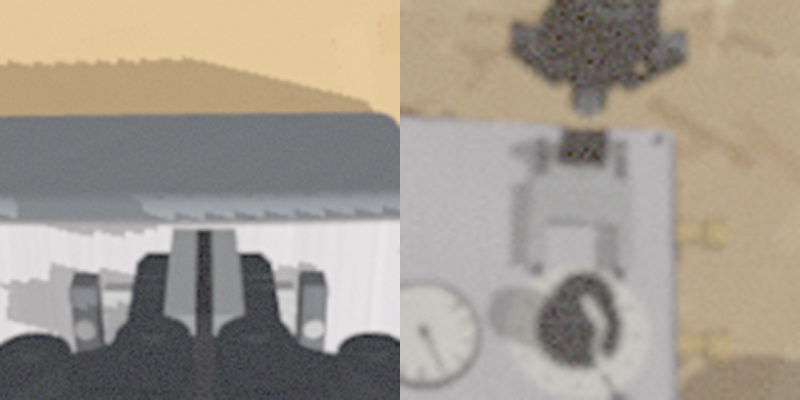

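```bash
python3 -m creep '[[1,[0,0,0.4],[0,0,0]],[1,[0.5,0.1,0.4],[0,0,0]],[1,[1,0.23,0.4],[0,0,0]],[1,[1.3,0.3,0.4],[0,0,0]],[1,[1.6,0.37,0.4],[0,0,0]],[1,[2,0.46,0.4],[0,0,0]],[1,[2.4,0.55,0.4],[0,0,0]],[1,[2.4,0.55,0.4],[0,0,0]]]';python3 v.py 10
```

```text
time: 12.35
eef_pos: [0.4796, 0.1178, 0.1044]
tool_rot: [-179.8, 0.2, -167.2]
contact_force: [0.4, 0.2, -0.3]
grip_width: -0.001
[-179.7886678     0.237113   -167.24803922] [0.4796086  0.11780583 0.10443282] 12.35 [ 0.40950667  0.18749734 -0.25334062]
```

View pics/x10.png

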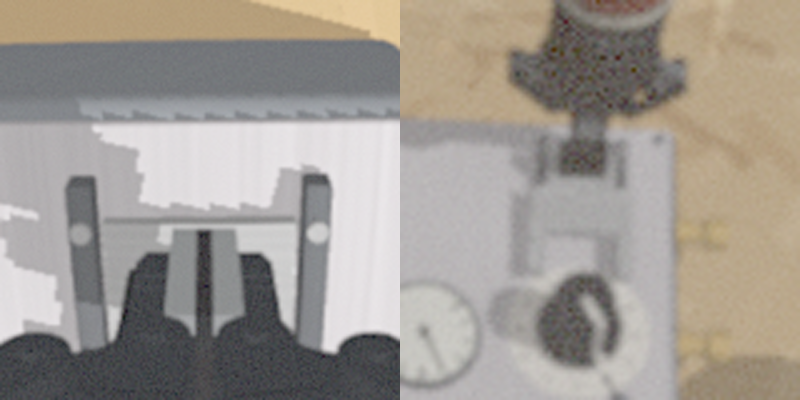

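```bash
python3 -m creep '[[1,[0.5,0.12,0],[0,0,0]],[1,[1,0.23,0],[0,0,0]],[1,[1.5,0.35,0],[0,0,0]],[1,[2,0.46,0],[0,0,0]],[1,[2.5,0.58,0],[0,0,0]],[1,[3,0.69,0],[0,0,0]],[1,[3.5,0.81,0],[0,0,0]],[1,[3.7,0.85,0],[0,0,0]],[1,[3.7,0.85,0],[0,0,0]]]';python3 v.py 11
```

```text
time: 13.35
eef_pos: [0.517, 0.1262, 0.1045]
tool_rot: [-179.8, 0.3, -167.3]
contact_force: [-0.1, 0.9, -0.3]
grip_width: -0.007
[-179.76328038    0.27995857 -167.25372256] [0.51698656 0.12615145 0.10448643] 13.35 [-0.10393134  0.87490415 -0.25672714]
```

View pics/x11.png

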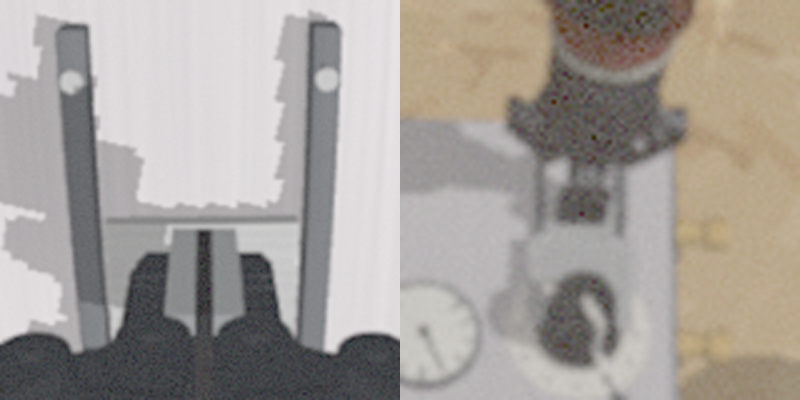

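```bash
python3 -m creep '[[1,[0.15,0.03,0],[0,0,0]],[1,[0.3,0.07,0],[0,0,0]],[1,[0.45,0.1,0],[0,0,0]],[1,[0.6,0.14,0],[0,0,0]],[1,[0.6,0.14,0],[0,0,0]]]'
```

```text
time: 13.95
eef_pos: [0.5224, 0.1274, 0.1045]
tool_rot: [-179.8, 0.2, -167.3]
contact_force: [-4.5, -0.3, 1.8]
grip_width: -0.002
```

```bash
python3 -m creep '[[1,[0.15,0.03,0],[0,0,0]],[1,[0.3,0.07,0],[0,0,0]],[1,[0.45,0.1,0],[0,0,0]],[1,[0.45,0.1,0],[0,0,0]],[1,[0.45,0.1,0],[0,0,0]]]'
```

```text
time: 14.45
eef_pos: [0.5225, 0.1274, 0.1044]
tool_rot: [-179.7, -0.3, -167.3]
contact_force: [-27.9, -6.9, 17.7]
grip_width: 0.001
```

```bash
python3 v.py 12
```

```text
[-179.70951418   -0.3243163  -167.26395989] [0.52245661 0.12744762 0.10438239] 14.45 [-27.8529622   -6.89258347  17.6741205 ]
```

View pics/x12.png

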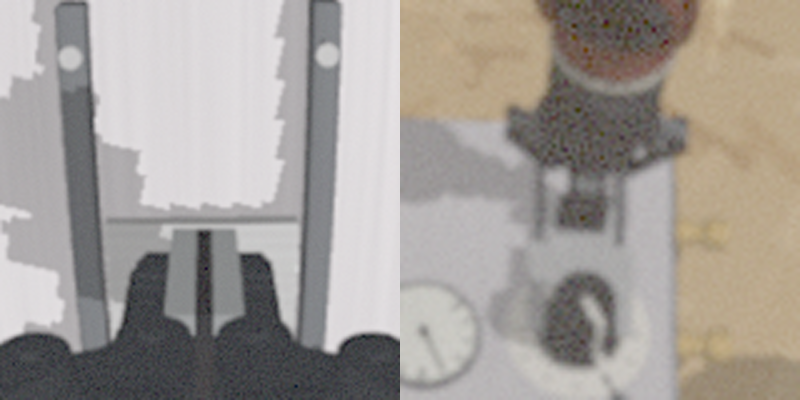

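```bash
python3 -m creep '[[1,[-1.5,-0.35,0],[0,0,0]],[1,[-3,-0.7,2],[0,0,0]],[1,[-2,-0.5,7],[0,0,0]],[1,[0,0,12],[0,0,0]],[1,[4,1,16],[0,0,0]],[1,[8,2,16],[0,0,0]],[1,[9.5,2.2,16],[0,0,0]],[1,[9.5,2.2,16],[0,0,0]]]'
python3 - <<'E'
from h import *
s,c=cap('wrist','w13'); print(s['tool_rot'],s['eef_pos'],s['time'])
im=cv2.imread('pics/w13.png'); cv2.imwrite('pics/w13c.png',cv2.resize(im[20:220,150:350],(600,600),interpolation=cv2.INTER_CUBIC))
for k,z in dict(knob_grip=.128,lock_grip=.122).items():
    for r in cams.tip_of(k,'wrist')[:1]: print(k,r,atz(c,r['xy'],z,s).round(4))
E
```

```text
time: 15.35
eef_pos: [0.6196, 0.1495, 0.263]
tool_rot: [-179.7, -0.3, -167.3]
contact_force: [-0.1, 0.3, 0.3]
grip_width: -0.005
[-179.71179957   -0.33901674 -167.2701387 ] [0.61962194 0.14951786 0.26300734] 15.35
knob_grip {'xy': [249.0, 173.0], 'p': 0.87} [0.616  0.1463 0.128 ]
lock_grip {'xy': [249.2, 98.7], 'p': 0.74} [0.543 0.13  0.122]
```

View pics/w13c.png

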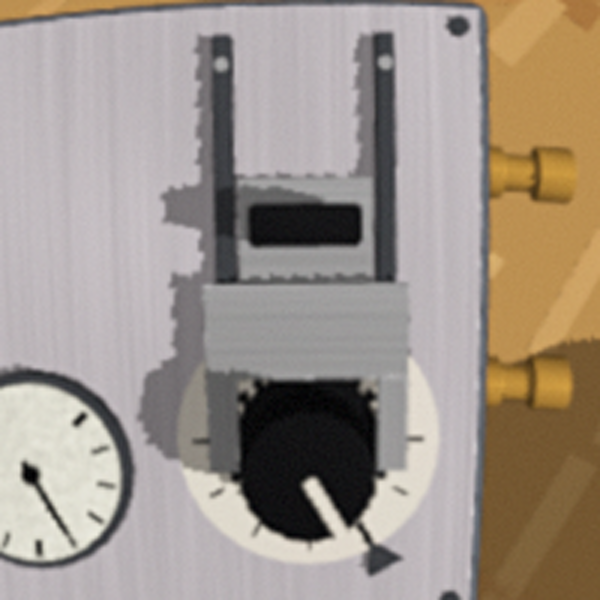

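Run:
```python
from h import *
s=status.read_state(); c=cams.capture('wrist')
g=lambda p,z:atz(c,np.array(p)/3+[150,20],z,s)
u=np.array([np.cos(np.radians(13)),np.sin(np.radians(13))])
C=g((308,438),.0915);T=g((309,468),.148);print(C,T)
b=lambda P:((P[:2]-(C[:2]+T[:2])/2)@u*1000).round(1)
print('block top rear/front',b(g((305,203),.136)),b(g((305,247),.136)),'plate start',b(g((305,282),.1085)),'rail end',b(g((221,35),.099)),b(g((383,33),.099)),'pivots',b(g((221,64),.099)),'front edge',b(g((300,5),.09)))
ang=lambda v:np.degrees(np.arctan2(v[1],v[0]))
print('ptr',ang(g((341,533),.148)-g((308,481),.148)),'mark',ang(g((372,545),.0915)-C), ang(g((372,545),.0915)-g((357,521),.0915)))
# w5 comparision (old pose)
s5=dict(s); s5['eef_pos']=np.array([.61651,.1498,.26695]); s5['tool_rot']=np.array([-179.79,.164,-167.078])
h=lambda p,z:atz(c,np.array(p)/2.5+[130,0],z,s5)
C5=h((304,414),.0915); b5=lambda P:((P[:2]-C5[:2])@u*1000).round(1)
print('w5 block',b5(h((300,92),.136)),b5(h((300,138),.136)),'plate',b5(h((300,167),.1085)),'rail end',b5(h((233,83),.099)),'pivot',b5(h((233,107),.099)),C5)
```

```text
[0.61376524 0.15009012 0.0915    ] [0.61073265 0.14978916 0.148     ]
block top rear/front -85.1 -71.0 plate start -58.4 rail end -149.5 -149.9 pivots -138.4 front edge -162.8
ptr 44.294942764802876 mark 43.168917800493816 44.32526707440951
w5 block -137.3 -118.9 plate -110.3 rail end -149.6 pivot -138.7 [0.61511458 0.14986077 0.0915    ]
```

Run:
```python
from h import *
cap('top','top_end'); s=status.read_state(); print(s['time'],s['contact_force'])
a=cv2.imread('pics/top0.png');b=cv2.imread('pics/top_end.png')
cv2.imwrite('pics/diff.png',cv2.threshold(cv2.GaussianBlur(cv2.absdiff(a,b),(5,5),0),30,255,0)[1])
```

```text
15.6 [ 0.27929738  0.03640438 -0.86139079]
```

View pics/top_end.png

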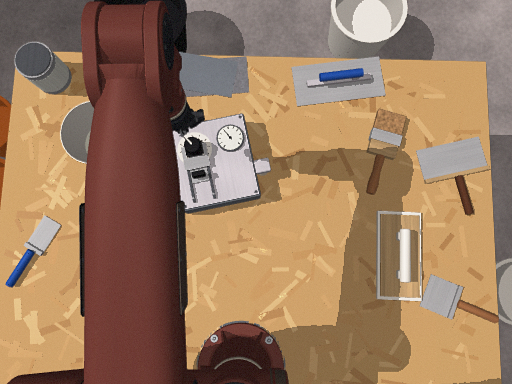

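```bash
python3 -c "
from workcell import job
print(job.hand_in())"
```

```text
the job is handed in; nothing more can be done
None
```

The knob is at the 4 bar set-mark and the lock plate is home. I handed the job in at about 15.6 s, and the hand-in reports no verdict.

- **Knob:** I gripped it and turned it about 59° clockwise. In the last wrist picture the pointer reads 44.3° and the set-mark 43.2° to 44.3°, so they agree to within about 1° (about 6° is allowed).
- **Lock:** I pushed it with closed fingers until it stopped hard at about 28 N. In the last picture the fork plate starts 58 mm and the block centre is 78 mm in front of the knob axis. Nominal home is 60 and 80 mm, which fits home within the measuring error. The network's own estimate was 75 mm, a few millimetres off.
- **First push missed:** the closed fingertips seemed to sit about 30 mm higher than stated and passed over the handle without touching anything. I went back, lowered the tool and pushed again.
- **Bystanders:** the arm never went near the tools or the bucket. In the last overhead picture the brush and float lie where they were. The arm hides the trowel and most of the bucket, so I did not check those two in that view.
- **Robot:** it ended clear above the box, with under 1 N on the wrist.

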